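Scoop walnuts into the orange jar

ROBOT

A 6-joint arm with a two-finger parallel gripper is mounted at the origin on the work surface. World frame = base frame: x ahead of the robot, y to its left, z up, the work surface at z = 0. Lengths are in m, angles in rad, forces in N, time in s.
With the tool pointing down it reaches from about 0.325 to 0.75 m from the base axis. Payload 7.6 kg.
Tool frame: the origin (TCP) lies between the finger pads, 19 mm behind the fingertips; this is the grasp point; z points along the fingers, y is the line along which they close (so a half turn about z gives the same grasp; the last joint's range is limited). The gripper opens to 85 mm and grips with 20 to 120 N. Pads are 22 mm wide; open, the fingers measure 114 mm over their backs; the gripper's body (76 mm by 85 mm) begins 54 mm behind the grasp point. The pads swing forward as they close: fully open they stand 13 mm farther back than shut.
Start: joints at [1.157, 0.052, 1.401, -0, 1.689, -0.07], TCP at [0.177, 0.494, 0.25] pointing down, gripper open.
Joint ranges: [-2.9, 2.9], [-0.91, 2.17], [0.12, 2.37], [-1.06, 4.2], [0.26, 2.73], [-2.93, 2.93]. Speed limits (rad/s): [2.57, 2.57, 3.01, 3.14, 3.14, 3.14].

INTERFACE

Orientations are given as a rotation vector (axis times angle).
In Python, from rig import read_state, capture, robot gives the robot as it stands.
- The arm moves only by the shell command python3 -m inch 'ROWS' [FORCE]. ROWS is JSON, a list of rows, each a list of 3 entries, a list of its own where there are three numbers: the finger opening in cm, from 0 to 8.54, then the shift along the world's x, y, z in cm, then the turn, a rotation vector about the world's x, y, z in rad. A call has 1 to 20 rows; each row shifts and turns the commanded pose from where the row before left it; what a row does not reach is not made up. A row lasts 1/12 s, in which the tool goes at most 41.7 mm and 7.16 degrees, less where a joint would pass 70% of its speed; a pose out of reach is approached as far as the arm can. A call is refused whole if a number of a shift passes 4.17 or a number of a turn 0.125, either way. A call with a gripper value outside its range is refused whole. The fingers move at their own pace and stop on an object; FORCE is the grip in N (left out, the last holds). Time passes only in rows, so rows that do not move let the fingers close. It gives the time, the measured TCP pose, the force, the opening and the grip force at its end, in the units of the state.
- read_state(): the state, without advancing time (a new reading comes with each control period).
- capture(name): name is "scene" or "top" or "wrist"; returns a dict with "pixels" (384x512x3 uint8, blue, green, red), "depth" (384x512 float32, m along the optical axis (not along the pixel's ray), 0 where there is no reading), "fov_y" (degrees; the focal length in pixels is half the picture's height over the tangent of half this angle, whatever the lens; pixels are square), "cx", "cy" (the principal point, pixels), "k1" (the pictures are not rectified: a ray, as slopes to the right and down, at radius r is drawn at 1 + k1 r^2 times it, then the intrinsics apply), "position" and "attitude" of the camera in the world; the wrist camera has in their place "mount" (4x4, takes a point from camera to tool coordinates, whose origin is the TCP and whose axes are the flange's). Camera axes: x right, y down, z forward; pixel columns grow to the right and rows downward; lengths in m; the calibration is good to about 2 mm. A picture is of the moment at which its call begins: read the wrist's pose just before it.
- robot.sign_off(): hands the job in; it is judged then, once.
The state is a dict: "time": time; "joint_pos": joint angles; "joint_vel": joint speeds; "effort": joint torques, N m; "ee_pos": TCP position; "tool_rot": TCP orientation; "wrist_force": force on the tool from outside, world axes, zero at the start; "ft_torque": the same for the moment, N m; "finger_gap": finger opening in m; "grip_force": force on a finger pad.
Only numpy, scipy, OpenCV 4.12 (cv2) and the standard library are available. Lean on these libraries where they do the work, as an engineer would, in place of code of your own. Each camera call takes 0.05 s, during which the arm holds its last target. There are 200 camera calls.

TASK

Draw the scoop off the lazy Susan by its bowl (its handle is tucked under the upper tier), lay it on the green mat and let go, then take it up again by its blue handle. With it scoop up at least three walnuts at once from the white tray and tip them into the orange jar, then lay the empty scoop back on the green mat, standing on its bowl's flat bottom. Do not touch the walnuts with the fingers, spill none outside the tray and the jar, keep the jar upright and leave the other loose things where they are.

Things in the scene. Friction and masses are not known exactly. Their poses are not given: they have to be found in the camera images.
- scoop: Scoop, 184 mm long, 140 g: open-fronted steel bowl, blue handle. Origin: centre of the bowl's flat underside (it stands on it); x towards the nose, z up. Bowl x -40 to 40 mm, 68 wide outside, 63 inside, floor 3 thick, back and side walls 38 high, the sides sloping from x = 5 down to 15 high at the open nose. At first it lies on the lazy Susan's deck, nose outwards, handle under the tier.
- scoop_grip (a point): A good point to hold the scoop's handle: on its axis, 42 mm from the bowl (x -80.6, z 40.9 mm in the scoop's frame, same axes). The handle is a straight bar 18 mm wide (y), 16 thick, from the bowl's back (x -40, axis at z 30) to x -144 mm, rising 15 degrees towards its end.
- susan: Wooden two-tier lazy Susan; foot fixed, all above spins freely at a touch. Origin on its axis at table height. Deck 320 mm across, top 32 mm above the table. Upper tier: 132 mm disc, underside 94, top 102 mm above the deck, on a 20 mm centre post. Small jars (parts of it) stand on deck and tier on the half away from the scoop, up to 44 mm above the tier.
- mat: Green mat fixed to the table, 200 mm (its x) by 120 mm (its y), 4 mm thick; origin: centre of its underside.
- tray: White open tray, fixed, with the walnuts. Origin: underside centre; x (long way) points roughly to the robot's right. Inside: floor 3 mm thick, 75 mm wide (y), flat from the upright -x wall at x = -123 mm to x = 100, where the end wall slopes up and outwards, 25 degrees off vertical, to x = 126, z = 59. Other walls 5 mm thick, 34 high. Walnuts lie at x above 0; the -x end is free.
- jar: Orange plastic jar without a lid, loose, round, 110 mm across, 75 mm high, wall 3 mm, 200 g, slightly narrower at its foot; origin: centre of its underside, z up.
- scoop_bowl (a point): The middle of the space in the scoop's bowl, 19 mm above the scoop's origin, same axes.
- jar_mid (a point): The middle of the space in the jar, on its axis, 35 mm above its underside.
- dabba: Bystander: closed round steel dabba with its lid on, 93 mm across, 86 mm high; origin under its centre.
- stopper: Bystander: green glass cruet stopper standing on its disc, 60 mm across, 72 mm high; origin under its centre.
- brush: Bystander: red brush lying on the table, 190 mm long.
- whisk: Bystander: small steel whisk lying on the table, 170 mm long.
- walnut0: One of five loose walnuts, a nearly round ball 29 mm across and 31 mm long, 12 g, rolls easily; origin at its centre.
- walnut1: One of five loose walnuts, a nearly round ball 29 mm across and 31 mm long, 12 g, rolls easily; origin at its centre.
- walnut2: One of five loose walnuts, a nearly round ball 29 mm across and 31 mm long, 12 g, rolls easily; origin at its centre.
- walnut3: One of five loose walnuts, a nearly round ball 29 mm across and 31 mm long, 12 g, rolls easily; origin at its centre.
- walnut4: One of five loose walnuts, a nearly round ball 29 mm across and 31 mm long, 12 g, rolls easily; origin at its centre.
Things that resemble listed ones, but are neither listed nor needed, are in the scene too. What is shaped like the scoop but yellow is not meant.

How it is judged:
By the outcome, as a careful person would: the job done as asked, in the order asked, and still so for the second after the job is handed in, with the robot touching nothing.
It also fails if it takes over 64 s, if anything falls off the work surface, if the arm or the gripper's body presses on something with over 40 N, if the wrist force passes 120 N, or if a joint passes its speed limit or range.

## Working session

There is one attempt and no reset: what is moved stays moved. The work goes in short steps, Python scripts to look and compute and a shell command to move; the robot and the scene stay as the last step left them, time stands still between calls to the robot, and variables do not carry over. Pictures are saved under pics/ and viewed, at most 10 in all, crops included, and the job is handed in when it is done.

```bash
ls; mkdir -p pics; cat > h.py <<'E'
import numpy as np, cv2
from scipy.spatial.transform import Rotation as R
from rig import read_state, capture, robot
def cam(c, st=None):
    if "mount" in c:
        T=np.eye(4); T[:3,:3]=R.from_rotvec(st["tool_rot"]).as_matrix(); T[:3,3]=st["ee_pos"]; T=T@np.array(c["mount"]); return T[:3,:3],T[:3,3]
    a=np.array(c["attitude"]); 
    M=a if a.shape==(3,3) else (R.from_rotvec(a).as_matrix() if a.size==3 else R.from_quat(a).as_matrix())
    return M,np.array(c["position"])
def rays(c,uv):
    h=c["pixels"].shape[0]; f=h/2/np.tan(np.radians(c["fov_y"])/2)
    K=np.array([[f,0,c["cx"]],[0,f,c["cy"]],[0,0,1.]])
    return cv2.undistortPoints(np.array(uv,float).reshape(-1,1,2),K,np.array([c["k1"],0,0,0.]),None).reshape(-1,2)
def cloud(c,st=None):
    h,w=c["depth"].shape; u,v=np.meshgrid(np.arange(w),np.arange(h))
    s=rays(c,np.stack([u,v],-1).reshape(-1,2)); d=c["depth"].reshape(-1,1)
    M,p=cam(c,st); P=np.hstack([s*d,d])@M.T+p; P[d[:,0]==0]=np.nan
    return P.reshape(h,w,3)
def atz(c,uv,z,st=None):
    s=rays(c,uv); M,p=cam(c,st); D=np.hstack([s,np.ones((len(s),1))])@M.T
    return p+D*((z-p[2])/D[:,2])[:,None]
E
python3 - <<'E'
from h import *
st=read_state(); print(st)
for n in ["scene","top","wrist"]:
    c=capture(n); np.save(n+".npy",c,allow_pickle=True)
    print(n,{k:v for k,v in c.items() if k not in("pixels","depth")})
    if n!="wrist": cv2.imwrite(f"pics/{n}0.png",cv2.resize(c["pixels"],(800,600),interpolation=cv2.INTER_CUBIC))
E
```

```text
pics
{'time': 0.0, 'joint_pos': array([ 1.15671912e+00,  5.28271524e-02,  1.40175825e+00,  2.34659197e-05,
        1.68860549e+00, -7.03178762e-02]), 'joint_vel': array([ 0.00035536,  0.0004918 , -0.00025583,  0.00067795,  0.00027247,
       -0.00107688]), 'effort': array([ 2.51905112e-04, -3.81663930e+01, -3.60189486e+01, -4.02569174e-05,
        6.09501352e-03,  3.58874701e-06]), 'ee_pos': array([0.17680758, 0.49403165, 0.24916051]), 'tool_rot': array([-5.37247276e-01, -3.09490120e+00,  2.42814431e-03]), 'wrist_force': array([-0.13603472, -0.27057157,  0.88840554]), 'ft_torque': array([ 0.02985435,  0.00286785, -0.02574198]), 'grip_force': 0.0, 'finger_gap': 0.08573918974613706}
scene {'fov_y': 56.9220040272197, 'cx': 258.1172744985709, 'cy': 191.1105078114693, 'k1': -0.0006699716214221107, 'position': array([ 0.77760981, -0.4188125 ,  0.83161589]), 'attitude': array([-2.43691844, -0.75192459,  0.25814217])}
top {'fov_y': 50.5234550904878, 'cx': 256.2899848533846, 'cy': 186.9172384641333, 'k1': 0.019852481385468468, 'position': array([0.2893949 , 0.01942093, 1.43869904]), 'attitude': array([-2.13677315,  2.17048264, -0.14682797])}
wrist {'fov_y': 63.46014959476265, 'cx': 256.9146084354175, 'cy': 188.206720954052, 'k1': -0.0867648509150314, 'mount': array([[-7.59273375e-04, -9.51928732e-01, -3.06318646e-01,
         7.82662713e-02],
       [ 9.99999615e-01, -5.87769673e-04, -6.52125642e-04,
        -9.89126894e-04],
       [ 4.40732325e-04, -3.06319023e-01,  9.51928811e-01,
        -1.24936045e-01],
       [ 0.00000000e+00,  0.00000000e+00,  0.00000000e+00,
         1.00000000e+00]])}
```

View pics/top0.png

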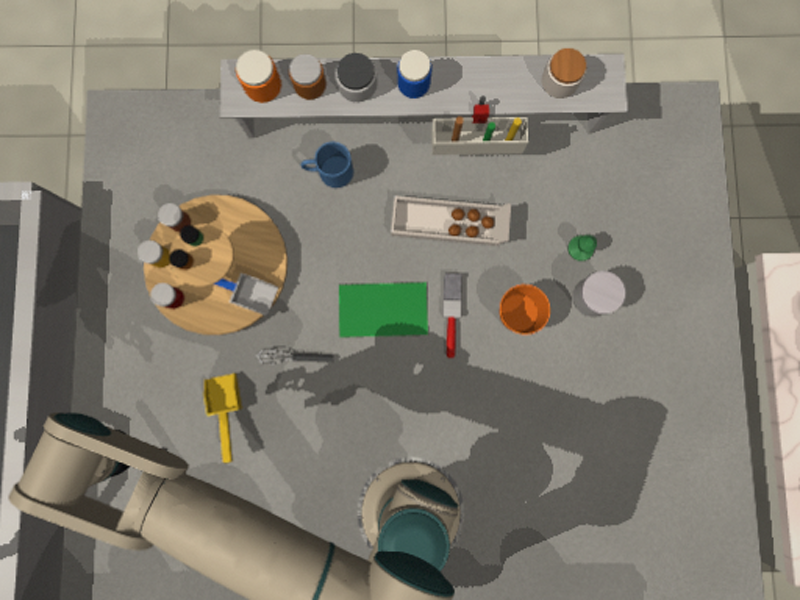

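View pics/scene0.png

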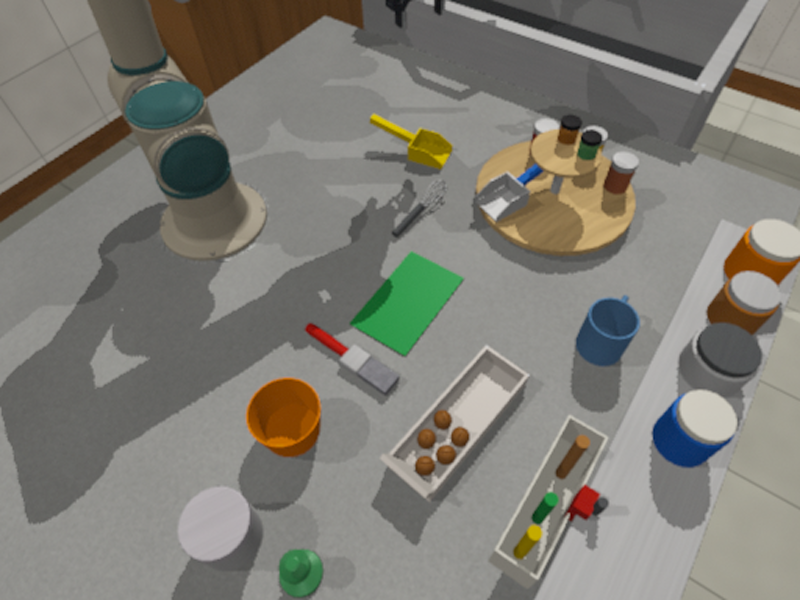

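Top picture (800x600): steel scoop with blue handle on the Susan at (255,292), handle at (225,284), nose to lower right. Mat (383,309), tray (450,219) with walnuts at (457-488, 215-230), jar (525,309), dabba (604,292), stopper (582,247), brush (452,310), whisk (295,355).
Could be mistaken for the scoop: yellow scoop (222,395), brush (452,310). I choose the steel bowl at (255,292) and check it in one close crop.

```bash
python3 - <<'E'
from h import *
a=capture("top"); b=capture("scene"); np.save("top.npy",a); np.save("scene.npy",b)
A=a["pixels"][165:215,130:190]; B=b["pixels"][70:170,290:420]
A=cv2.resize(A,(480,400),interpolation=cv2.INTER_CUBIC); 
B=cv2.resize(B,(520,400),interpolation=cv2.INTER_CUBIC)[:, :320]
cv2.imwrite("pics/crop1.png",np.hstack([A,B]))
Pa=cloud(a);Pb=cloud(b)
hsv=lambda c:cv2.cvtColor(c["pixels"],cv2.COLOR_BGR2HSV)
for n,c,P in(("top",a,Pa),("scene",b,Pb)):
    H=hsv(c)
    def pts(lo,hi,zr,box):
        m=cv2.inRange(H,np.array(lo),np.array(hi))>0
        m&=(P[...,2]>zr[0])&(P[...,2]<zr[1])&(P[...,0]>box[0])&(P[...,0]<box[1])&(P[...,1]>box[2])&(P[...,1]<box[3])
        return P[m]
    g=pts((45,100,40),(85,255,255),(-.01,.02),(0.2,.7,-.2,.3))
    r=cv2.minAreaRect((g[:,:2]*1000).astype(np.float32)); print(n,"mat",r,g[:,2].mean(), cv2.boxPoints(r).round(0).tolist())
    j=pts((5,150,60),(18,255,255),(.068,.09),(0.3,.6,-.4,0))
    (x,y),rr=cv2.minEnclosingCircle((j[:,:2]*1000).astype(np.float32)); print("jar rim",x,y,rr,j[:,2].max())
    b_=pts((100,120,50),(125,255,255),(.03,.13),(0.2,.7,.2,.6)); 
    print("handle",len(b_),b_[:,:].round(3).tolist()[::6])
    # deck rim & tier
    m=(abs(P[...,2]-.134)<.004)&(P[...,0]>.3)&(P[...,0]<.7)&(P[...,1]>.2)&(P[...,1]<.6)
    q=P[m]; (x,y),rr=cv2.minEnclosingCircle((q[:,:2]*1000).astype(np.float32)); print("tier",x,y,rr,len(q))
    m=(abs(P[...,2]-.032)<.004)&(P[...,0]>.2)&(P[...,0]<.8)&(P[...,1]>.2)&(P[...,1]<.7)
    q=P[m]; (x,y),rr=cv2.minEnclosingCircle((q[:,:2]*1000).astype(np.float32)); print("deck",x,y,rr,len(q))
    w=pts((5,100,30),(18,255,200),(.01,.05),(.5,.75,-.3,0)); 
    print("walnut px",len(w),w.min(0),w.max(0))
E
```

```text
top mat ((443.7981262207031, 55.411258697509766), (118.04434204101562, 198.78660583496094), 0.4898723363876343) 0.005171973378927827 [[384.0, 154.0], [386.0, -44.0], [504.0, -43.0], [502.0, 155.0]]
jar rim 432.8987121582031 -252.68458557128906 54.361724853515625 0.08343810502385707
handle 48 [[0.505, 0.402, 0.08], [0.502, 0.396, 0.077], [0.497, 0.404, 0.085], [0.498, 0.386, 0.076], [0.495, 0.4, 0.074], [0.495, 0.381, 0.072], [0.491, 0.386, 0.078], [0.489, 0.388, 0.07]]
tier 551.9374389648438 429.6272277832031 67.58464050292969 823
deck 488.970947265625 307.1627502441406 297.53253173828125 3293
walnut px 238 [ 0.60549013 -0.19743064  0.0126424 ] [ 0.67052011 -0.09739456  0.0392007 ]
scene mat ((443.94287109375, 54.5941162109375), (122.21634674072266, 200.74351501464844), 0.7638568878173828) 0.003149204607237598 [[382.0, 154.0], [384.0, -47.0], [506.0, -45.0], [504.0, 156.0]]
jar rim 434.8012390136719 -252.29786682128906 55.442047119140625 0.07695555459382053
handle 88 [[0.482, 0.476, 0.032], [0.504, 0.415, 0.08], [0.504, 0.409, 0.08], [0.498, 0.401, 0.079], [0.513, 0.412, 0.079], [0.502, 0.4, 0.078], [0.517, 0.411, 0.077], [0.506, 0.398, 0.078], [0.492, 0.386, 0.075], [0.508, 0.394, 0.078], [0.498, 0.39, 0.072], [0.487, 0.377, 0.072], [0.502, 0.388, 0.071], [0.497, 0.379, 0.071], [0.498, 0.377, 0.07]]
tier 552.0125122070312 426.0247802734375 66.86988830566406 820
deck 455.82720947265625 412.46636962890625 256.3759765625 4079
walnut px 553 [ 0.60740319 -0.20118537  0.01543918] [ 0.67307059 -0.10044906  0.03399187]
```

View pics/crop1.png

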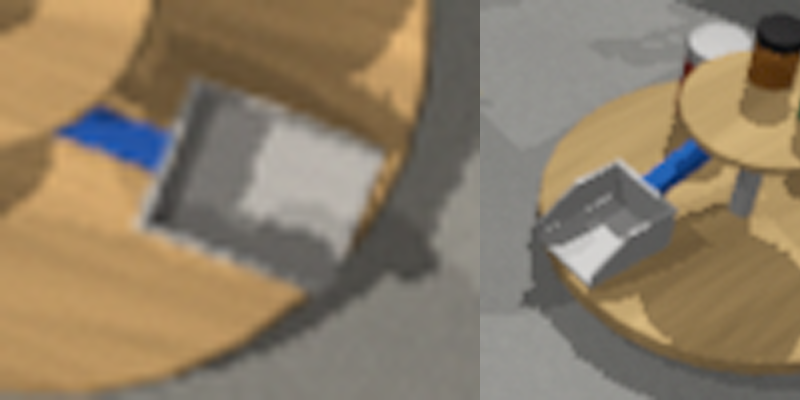

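The crop confirms it: steel bowl with the blue handle going under the tier. In the left crop the bowl's rim corners are at back (198,82) and (145,225), and at the nose (383,150) and (315,290).

```bash
python3 - <<'E'
from h import *
a=np.load("top.npy",allow_pickle=True).item(); b=np.load("scene.npy",allow_pickle=True).item()
st=read_state(); print("tool axes",R.from_rotvec(st["tool_rot"]).as_matrix().round(3).tolist())
uv=(np.array([[198,82],[145,225],[383,150],[315,290]])+.5)/8-.5+[130,165]
p=np.vstack([atz(a,uv[:2],.070),atz(a,uv[2:],.047)])
print("top corners",p.round(4).tolist())
uvb=(np.array([[620-480,163],[673-480,212],[540-480,230],[590-480,284]])+.5)/4-.5+[290,70]
q=np.vstack([atz(b,uvb[:2],.070),atz(b,uvb[2:],.047)])
print("scene corners (backR, backL?, ...)",q.round(4).tolist())
for p in (p,q):
    bk=p[:2].mean(0);ns=p[2:].mean(0);d=(ns-bk)[:2]; th=np.arctan2(d[1],d[0])
    print("len",np.linalg.norm(d),"heading deg",np.degrees(th),"w",np.linalg.norm(p[0]-p[1]),np.linalg.norm(p[2]-p[3]),"centre",((bk+ns)/2)[:2])
for n,c in(("top",a),("scene",b)):
    P=cloud(c);H=cv2.cvtColor(c["pixels"],cv2.COLOR_BGR2HSV)
    box=(P[...,0]>.52)&(P[...,0]<.74)&(P[...,1]>-.26)&(P[...,1]<.12)
    m=box&(P[...,2]>.024)&(P[...,2]<.07)&(H[...,1]<60)&(H[...,2]>90)
    k,l,s,_=cv2.connectedComponentsWithStats(m.astype(np.uint8)); i=1+s[1:,4].argmax(); q=P[(l==i)]
    r=cv2.minAreaRect((q[:,:2]*1000).astype(np.float32)); print(n,"tray",r,cv2.boxPoints(r).round(0).tolist(),"zmax",q[:,2].max(),len(q))
    e=q[q[:,2]>.05]; print(" high end y",e[:,1].min(),e[:,1].max(),"x",e[:,0].min(),e[:,0].max())
    # jars above the tier
    j=P[(P[...,2]>.15)&(P[...,0]>.4)&(P[...,0]<.75)&(P[...,1]>.25)&(P[...,1]<.6)]; print(" tierjars",j.min(0),j.max(0))
    w=box&(P[...,2]>.01)&(P[...,2]<.045)&(H[...,0]<18)&(H[...,1]>110)
    print(" walnuts x/y/z",P[w].min(0),P[w].max(0))
A=a["pixels"][120:160,245:335];B=b["pixels"][215:325,235:345]
cv2.imwrite("pics/crop2.png",np.vstack([cv2.resize(A,(630,280),interpolation=cv2.INTER_CUBIC),np.pad(cv2.resize(B,(320,320),interpolation=cv2.INTER_CUBIC),((0,0),(0,310),(0,0)))]))
E
```

```text
tool axes [[-0.941, 0.337, -0.0], [0.337, 0.941, -0.001], [0.0, -0.001, -1.0]]
top corners [[0.5199, 0.3603, 0.07], [0.459, 0.3816, 0.07], [0.4928, 0.286, 0.047], [0.4326, 0.3144, 0.047]]
scene corners (backR, backL?, ...) [[0.4624, 0.3824, 0.07], [0.5214, 0.3569, 0.07], [0.4376, 0.3061, 0.047], [0.4972, 0.2779, 0.047]]
len 0.07564080965025997 heading deg -110.68666448050679 w 0.06451398970454181 0.06661725344080466 centre [0.47607448 0.33558566]
len 0.08140151718722533 heading deg -107.51242940028975 w 0.0642231606105721 0.06596309076454994 centre [0.47965883 0.33082468]
top tray ((644.15625, -100.29432678222656), (261.03546142578125, 88.27434539794922), 83.4944076538086) [[586.0, -225.0], [673.0, -235.0], [703.0, 24.0], [615.0, 34.0]] zmax 0.06447918614690207 514
 high end y -0.23275780697628443 -0.21279780693127257 x 0.5875421661964049 0.6731428206475645
 tierjars [0.51929571 0.42163228 0.15050866] [0.60260682 0.4813143  0.18368412]
 walnuts x/y/z [ 0.60549013 -0.19743064  0.0126424 ] [ 0.66670455 -0.09739456  0.0392007 ]
scene tray ((644.7695922851562, -100.21983337402344), (262.12994384765625, 85.9385986328125), 83.5988540649414) [[587.0, -226.0], [673.0, -235.0], [702.0, 25.0], [617.0, 35.0]] zmax 0.0609448236367488 923
 high end y -0.23366256718205666 -0.21482025144205838 x 0.5885987993091172 0.6732149452899168
 tierjars [0.51938691 0.42045727 0.15002558] [0.60575917 0.47665412 0.17881204]
 walnuts x/y/z [ 0.60740319 -0.20118537  0.01543918] [ 0.67307059 -0.10044906  0.03399187]
```

View pics/crop2.png

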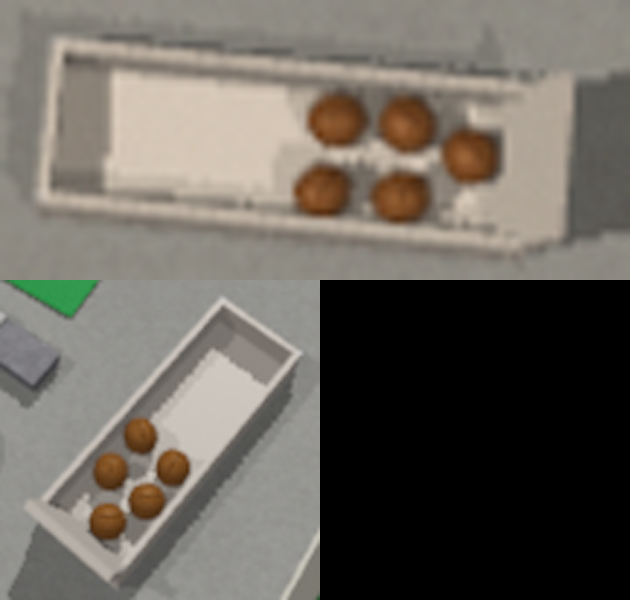

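Crop 2 shows the tray, long axis nearly along the robot's right, with five walnuts: two pairs plus one by the sloping end, -x end free. Scoop centre ≈ (0.478, 0.333), heading ≈ -109°, lengths consistent (80 × 66). I go over the bowl with the tool's x towards the handle.

```bash
python3 -m inch '[[8.54,[2.3,-1.27,-0.3],[0,0,-0.12]],[8.54,[2.3,-1.27,-0.3],[0,0,-0.12]],[8.54,[2.3,-1.27,-0.3],[0,0,-0.12]],[8.54,[2.3,-1.27,-0.3],[0,0,-0.12]],[8.54,[2.3,-1.27,-0.3],[0,0,-0.12]],[8.54,[2.3,-1.27,-0.3],[0,0,-0.12]],[8.54,[2.3,-1.27,-0.3],[0,0,-0.12]],[8.54,[2.3,-1.27,-0.3],[0,0,-0.12]],[8.54,[2.3,-1.27,-0.3],[0,0,-0.12]],[8.54,[2.3,-1.27,-0.3],[0,0,-0.12]],[8.54,[2.3,-1.27,-0.3],[0,0,-0.12]],[8.54,[2.3,-1.27,-0.3],[0,0,-0.12]],[8.54,[2.3,-1.27,-0.3],[0,0,-0.12]],[8.54,[0,0,0],[0,0,0]],[8.54,[0,0,0],[0,0,0]]]' 100
python3 - <<'E'
from h import *
st=read_state(); c=capture("wrist"); np.save("wr.npy",[st,c],allow_pickle=True)
M=R.from_rotvec(st["tool_rot"]).as_matrix(); print(st["ee_pos"].round(4),np.degrees(np.arctan2(M[1,0],M[0,0])),st["joint_pos"].round(3))
cv2.imwrite("pics/wr1.png",cv2.resize(c["pixels"],(768,576)))
E
```

```text
time: 1.5
ee_pos: [0.4765, 0.3284, 0.2103]
tool_rot: [-2.56, -1.821, 0.002]
wrist_force: [-0.4, 0.5, 0.5]
finger_gap: 0.0853
grip_force: 0.0
[0.4765 0.3284 0.2103] 70.859249277918 [0.54  0.219 1.297 0.    1.627 0.874]
```

View pics/wr1.png

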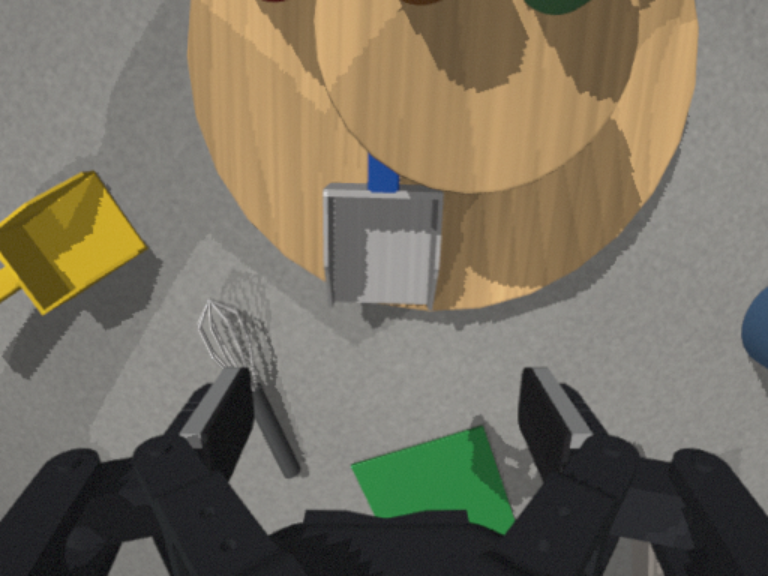

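The wrist view shows the steel scoop well aligned: back rim corners (326,190) and (442,193), nose corners (331,303) and (438,306), blue handle at (383,172).

```bash
python3 - <<'E'
from h import *
st,c=np.load("wr.npy",allow_pickle=True)
uv=(np.array([[326,188],[442,191],[331,303],[438,306.]])+.5)/1.5-.5
p=np.vstack([atz(c,uv[:2],.070,st),atz(c,uv[2:],.047,st)]); print(p.round(4).tolist())
y=(p[1]-p[0])+(p[3]-p[2]); x=p[2]+p[3]-p[0]-p[1]
print(np.degrees(np.arctan2(y[1],y[0])), np.degrees(np.arctan2(x[1],x[0])),np.linalg.norm(x)/2,np.linalg.norm(p[1]-p[0]),np.linalg.norm(p[3]-p[2]),p.mean(0))
P=cloud(c,st); print(P[215//1,256-0],P[int(250/1.5),int(400/1.5)],P[int(128/1.5),int(500/1.5)])
E
```

```text
[[0.4605, 0.3847, 0.07], [0.5218, 0.3616, 0.07], [0.4327, 0.3122, 0.047], [0.4988, 0.287, 0.047]]
-20.78714256464564 -109.04553633951994 0.08115979448358612 0.06549926882254539 0.07074259155652189 [0.47848461 0.33636834 0.0585    ]
[0.4549715  0.26956394 0.00204051] [0.486404   0.32937618 0.03653417] [0.54730497 0.38856466 0.13554416]
```

```bash
python3 -m inch '[[8.54,[0.02,0.16,-2.4],[0,0,0]],[8.54,[0,0,-2.4],[0,0,0]],[8.54,[0,0,-2.4],[0,0,0]],[8.54,[0,0,-2.4],[0,0,0]],[8.54,[0,0,-2.2],[0,0,0]],[8.54,[0,0,-2],[0,0,0]],[8.54,[0,0,-1.2],[0,0,0]],[8.54,[0,0,-0.6],[0,0,0]],[8.54,[0,0,0],[0,0,0]],[5,[0,0,0],[0,0,0]],[5,[0,0,0],[0,0,0]],[5,[0,0,0],[0,0,0]],[5,[0,0,0],[0,0,0]],[5,[0,0,0],[0,0,0]]]' 70
```

```text
time: 2.72
ee_pos: [0.4771, 0.3314, 0.0571]
tool_rot: [2.559, 1.823, 0.006]
wrist_force: [-0.3, 0.3, 6.6]
finger_gap: 0.0667
grip_force: 79.7
```

```bash
python3 -m inch '[[5,[0,0,0.5],[0,0,0]],[5,[0,0,0.7],[0,0,0]],[5,[-0.3,-0.9,0],[0,0,0]],[5,[-0.49,-1.42,0],[0,0,0]],[5,[-0.49,-1.42,0],[0,0,0]],[5,[-0.49,-1.42,0],[0,0,0]],[5,[-0.49,-1.42,0],[0,0,0]],[5,[-0.49,-1.42,0],[0,0,0]],[5,[-0.49,-1.42,0],[0,0,0]],[5,[-0.49,-1.42,0],[0,0,0]],[5,[-0.49,-1.42,0],[0,0,0]],[5,[0.08,-2.7,0],[0,0,0.042]],[5,[0.08,-2.7,0],[0,0,0.042]],[5,[0.08,-2.7,0],[0,0,0.042]],[5,[0.08,-2.7,0],[0,0,0.042]],[5,[0.08,-2.7,0],[0,0,0.042]],[5,[0.08,-2.7,0],[0,0,0.042]],[5,[0.08,-2.3,0],[0,0,0.042]],[5,[0,-1,0],[0,0,0.042]],[5,[0,0,0],[0,0,0]]]'
python3 - <<'E'
from h import *
st=read_state(); M=R.from_rotvec(st["tool_rot"]).as_matrix(); print(st["ee_pos"],np.degrees(np.arctan2(M[1,0],M[0,0])),M[:,2].round(3),st["joint_pos"].round(3))
c=capture("wrist"); np.save("wr.npy",[st,c],allow_pickle=True); b=capture("scene"); np.save("scene.npy",b)
cv2.imwrite("pics/v5.png",np.hstack([cv2.resize(c["pixels"],(400,300)),cv2.resize(b["pixels"][100:290,100:354],(400,300))]))
E
```

```text
time: 4.38
ee_pos: [0.439, 0.0111, 0.067]
tool_rot: [2.219, 2.223, -0.001]
wrist_force: [-0.4, -0.3, -1.7]
finger_gap: 0.0667
grip_force: 79.0
[0.4390121  0.01106577 0.06697462] 90.09205853949622 [-0.    -0.001 -1.   ] [-5.900e-02 -4.100e-02  1.872e+00 -1.000e-03  1.310e+00 -6.000e-02]
```

View pics/v5.png

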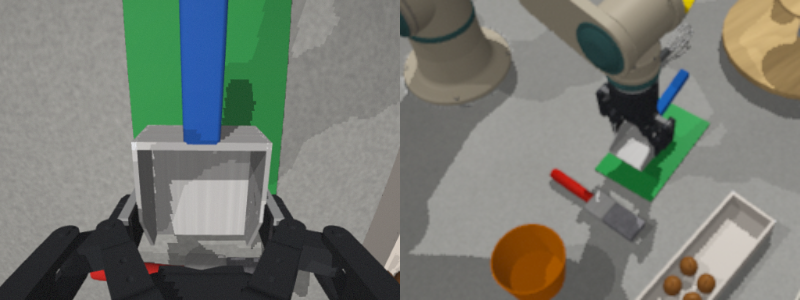

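The wrist and scene views show the scoop held level by its bowl over the mat, handle towards +y. Now lower, release, rise.

```bash
python3 -m inch '[[5,[0.2,-0.6,-0.7],[0,0,0]],[5,[0.3,-0.6,-1],[0,0,0]],[5,[0,0,-1],[0,0,0]],[5,[0,0,-0.6],[0,0,0]],[5,[0,0,-0.3],[0,0,0]],[5,[0,0,-0.2],[0,0,0]],[5,[0,0,0],[0,0,0]],[5,[0,0,0],[0,0,0]]]'
```

```text
time: 5.15
ee_pos: [0.4446, 0.0015, 0.0292]
tool_rot: [-2.218, -2.225, -0.0]
wrist_force: [-3.1, -1.0, 3.1]
finger_gap: 0.0666
grip_force: 79.4
```

```bash
python3 -m inch '[[8.54,[0,0,0],[0,0,0]],[8.54,[0,0,0],[0,0,0]],[8.54,[0,0,0],[0,0,0]],[8.54,[0,0,0],[0,0,0]],[8.54,[0,0,1],[0,0,0]],[8.54,[0,0,2],[0,0,0]],[8.54,[0,0,3],[0,0,0]],[8.54,[0,1,2.5],[0,0,0]],[8.54,[0,2.4,1],[0,0,0]],[7,[0,2.4,0],[0,0,0]],[6,[0,1.8,0],[0,0,0]],[5,[0,1,0],[0,0,0]],[5,[0,0,0],[0,0,0]],[5,[0,0,0],[0,0,0]]]'
python3 - <<'E'
from h import *
st=read_state(); M=R.from_rotvec(st["tool_rot"]).as_matrix(); print(st["ee_pos"].round(4),np.degrees(np.arctan2(M[1,0],M[0,0])),st["joint_pos"].round(3))
for n in("wrist","scene"):
    c=capture(n); np.save(n+"2.npy",[st,c],allow_pickle=True); P=cloud(c,st); H=cv2.cvtColor(c["pixels"],cv2.COLOR_BGR2HSV)
    m=(H[...,0]>100)&(H[...,0]<125)&(H[...,1]>120)&(P[...,2]>.02)&(P[...,2]<.09)&(abs(P[...,0]-.44)<.06)&(P[...,1]<.2)
    q=P[m]; print(n,len(q),q.min(0).round(4),q.max(0).round(4)); 
    if len(q)>9:
        for lo in np.arange(.04,.16,.02):
            s=q[(q[:,1]>lo)&(q[:,1]<lo+.02)]
            if len(s)>4: print(round(lo+.01,3),"x",s[:,0].min().round(4),s[:,0].max().round(4),"zmed",np.median(s[:,2]).round(4))
E
```

```text
time: 6.32
ee_pos: [0.4445, 0.087, 0.1242]
tool_rot: [2.217, 2.226, -0.0]
wrist_force: [0.1, -0.1, 0.6]
finger_gap: 0.0499
grip_force: 0.0
[0.4445 0.087  0.1242] 90.22478776789919 [ 0.112 -0.073  1.78  -0.     1.435  0.108]
wrist 3805 [0.4361 0.0447 0.0345] [0.454  0.15   0.0716]
0.05 x 0.4361 0.4538 zmed 0.0455
0.07 x 0.4364 0.4535 zmed 0.0502
0.09 x 0.4361 0.4537 zmed 0.0554
0.11 x 0.4364 0.4538 zmed 0.0608
0.13 x 0.4368 0.454 zmed 0.0662
0.15 x 0.437 0.454 zmed 0.0689
scene 149 [0.4386 0.0477 0.0402] [0.4566 0.1237 0.063 ]
0.05 x 0.4395 0.4561 zmed 0.0439
0.07 x 0.4388 0.4562 zmed 0.0484
0.09 x 0.4386 0.4562 zmed 0.0528
0.11 x 0.4388 0.4566 zmed 0.0575
```

Handle centre x=0.445, tail at y=0.150, top z=0.055 at the grip: matches. Descend and grip.

```bash
python3 -m inch '[[5,[0.05,0,-1.5],[0,0,0]],[5,[0,0,-2],[0,0,0]],[5,[0,0,-2],[0,0,0]],[5,[0,0,-1.2],[0,0,0]],[5,[0,0,-0.6],[0,0,0]],[5,[0,0,0],[0,0,0]],[1,[0,0,0],[0,0,0]],[1,[0,0,0],[0,0,0]],[1,[0,0,0],[0,0,0]],[1,[0,0,0],[0,0,0]],[1,[0,0,0],[0,0,0]],[1,[0,0,0],[0,0,0]]]' 115
```

```text
time: 7.42
ee_pos: [0.4458, 0.0873, 0.0522]
tool_rot: [2.217, 2.224, 0.002]
wrist_force: [-1.6, -0.0, 6.5]
finger_gap: 0.0154
grip_force: 112.5
```

```bash
python3 -m inch '[[1,[0,0,1.5],[0,0,0]],[1,[0,0,3],[0,0,0]],[1,[0.4,-0.1,3.2],[0,0,0]],[1,[1.4,-0.4,0.2],[0,0,-0.0114]],[1,[2.2,-0.6,0],[0,0,-0.0114]],[1,[2.6,-0.7,0],[0,0,-0.0114]],[1,[2.6,-0.7,0],[0,0,-0.0114]],[1,[2.6,-0.7,0],[0,0,-0.0114]],[1,[2.6,-0.7,0],[0,0,-0.0114]],[1,[2.6,-0.7,0],[0,0,-0.0114]],[1,[2.2,-0.7,0],[0,0,-0.0114]],[1,[1.5,-0.6,0],[0.052,-0.006,-0.0114]],[1,[0.6,-0.6,0],[0.052,-0.006,-0.0114]],[1,[0,0,0],[0,0,0]],[1,[0,0,0],[0,0,0]]]'
cat > rel.py <<'E'
from h import *
import sys
O=np.array([.6448,-.0978]); d=np.array([-.113,-.9936]); n=np.array([.9936,-.113])
def tr(P): q=P[...,:2]-O; return np.stack([q@d,q@n,P[...,2]],-1)
st=read_state(); M=R.from_rotvec(st["tool_rot"]).as_matrix(); e=st["ee_pos"]
print("tcp",e.round(4),"tray frame mm",(tr(e)*1000).round(1),"yaw",np.degrees(np.arctan2(M[1,0],M[0,0])).round(2),"pitch nose-down deg",np.degrees(np.arcsin(M[2,0])).round(2),"yaxis",M[:,1].round(4),st["joint_pos"].round(3))
c=capture("wrist"); T=tr(cloud(c,st))*1000; H=cv2.cvtColor(c["pixels"],cv2.COLOR_BGR2HSV)
np.save("w3.npy",[st,c,T],allow_pickle=True)
w=(H[...,0]<18)&(H[...,1]>110)&(T[...,2]>8)&(T[...,2]<60)&(abs(T[...,1])<45)
print("walnut px",w.sum(), T[w].min(0).round(0) if w.any() else "",T[w].max(0).round(0) if w.any() else "")
E
python3 - <<'E'
from rel import *
wall=(abs(T[...,2]-34)<3)&(abs(T[...,1])<50)&(abs(T[...,1])>30)&(T[...,0]>-60)&(T[...,0]<80)
for s in(1,-1):
    q=T[wall&(s*T[...,1]>0)]
    for lo in range(-60,80,35):
        k=q[(q[:,0]>lo)&(q[:,0]<lo+35)]
        if len(k)>5: print("wall",s,lo,len(k),np.percentile(k[:,1],[5,50,95]).round(1))
cv2.imwrite("pics/w6.png",cv2.resize(c["pixels"],(768,576)))
E
```

```text
time: 8.67
ee_pos: [0.6577, 0.0215, 0.1293]
tool_rot: [-2.29, -2.046, -0.119]
wrist_force: [-0.4, 0.2, -1.3]
finger_gap: 0.0158
grip_force: 112.9
tcp [0.6577 0.0215 0.1293] tray frame mm [-120.    -0.6  129.3] yaw 83.57 pitch nose-down deg 5.93 yaxis [ 9.937e-01 -1.120e-01  4.000e-04] [-0.064  0.48   1.138  0.103  1.518  0.042]Traceback (most recent call last):
  File "<stdin>", line 1, in <module>
  File "rel.py", line 8, in <module>
    np.save("w3.npy",[st,c,T],allow_pickle=True)
    ~~~~~~~^^^^^^^^^^^^^^^^^^^^^^^^^^^^^^^^^^^^^
    arr = np.asanyarray(arr)
ValueError: setting an array element with a sequence. The requested array has an inhomogeneous shape after 1 dimensions. The detected shape was (3,) + inhomogeneous part.
```

```bash
sed -i '/np.save/d' rel.py; python3 - <<'E'
from rel import *
wall=(abs(T[...,2]-34)<3)&(abs(T[...,1])<50)&(abs(T[...,1])>30)&(T[...,0]>-120)&(T[...,0]<90)
for s in(1,-1):
    q=T[wall&(s*T[...,1]>0)]
    for lo in range(-120,90,35):
        k=q[(q[:,0]>lo)&(q[:,0]<lo+35)]
        if len(k)>5: print("wall",s,lo,len(k),np.percentile(k[:,1],[5,50,95]).round(1))
cv2.imwrite("pics/w6.png",cv2.resize(c["pixels"],(768,576)))
E
```

```text
tcp [0.6575 0.0223 0.1296] tray frame mm [-120.8   -0.9  129.6] yaw 83.64 pitch nose-down deg 5.92 yaxis [ 9.938e-01 -1.109e-01  6.000e-04] [-0.063  0.479  1.139  0.103  1.518  0.043]
walnut px 0  
wall 1 -120 311 [35.6 37.9 40.3]
wall 1 -85 61 [37.  39.4 40.6]
wall -1 -120 317 [-43.7 -41.1 -38.9]
wall -1 -85 99 [-43.9 -42.  -39.1]
```

View pics/w6.png

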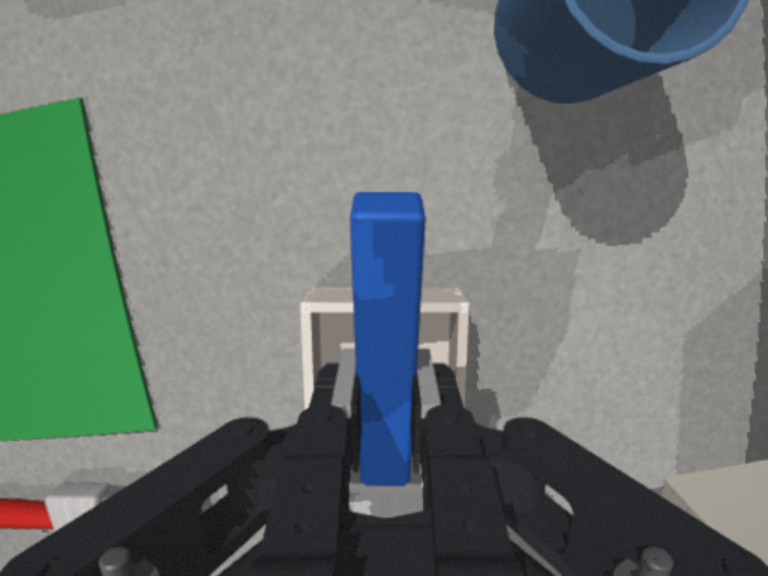

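The wrist view shows the scoop's handle centred over the tray's free end (tray edges 302–468, handle 351–424), aligned within a millimetre. j4 rises with nose-down, so tipping has range. Lower in the free end.

```bash
python3 -m inch '[[1,[-0.02,0.4,-1],[0,0,0]],[1,[0.01,0.25,-1.5],[0,0,0]],[1,[0,0,-1.5],[0,0,0]],[1,[0,0,-1.2],[0,0,0]],[1,[0,0,-0.7],[0,0,0]],[1,[0,0,-0.3],[0,0,0]],[1,[0,0,-0.2],[0,0,0]],[1,[0,0,0],[0,0,0]],[1,[0,0,0],[0,0,0]]]'; python3 -c "import rel"
```

```text
time: 9.52
ee_pos: [0.6584, 0.0287, 0.0669]
tool_rot: [-2.289, -2.048, -0.123]
wrist_force: [-0.3, -0.5, -1.1]
finger_gap: 0.0152
grip_force: 112.9
tcp [0.6584 0.0287 0.0669] tray frame mm [-127.2   -0.8   66.9] yaw 83.65 pitch nose-down deg 6.0 yaxis [ 0.9938 -0.1109  0.0031] [-0.054  0.536  1.193  0.106  1.405  0.04 ]
walnut px 0
```

```bash
python3 -m inch '[[1,[-0.06,0,-0.15],[0,0,0]],[1,[0,0,-0.15],[0,0,0]],[1,[0,0,-0.05],[0,0,0]],[1,[0,0,0],[0,0,0]]]'
```

```text
time: 9.9
ee_pos: [0.6576, 0.0288, 0.0631]
tool_rot: [-2.289, -2.048, -0.123]
wrist_force: [0.2, 0.3, 1.3]
finger_gap: 0.0153
grip_force: 113.3
```

```bash
python3 -m inch '[[1,[-0.064,-0.563,-0.065],[-0.0058,0.0006,0]],[1,[-0.064,-0.563,-0.068],[-0.0058,0.0006,0]],[1,[-0.064,-0.563,-0.068],[-0.0058,0.0006,0]],[1,[-0.064,-0.563,-0.068],[-0.0058,0.0006,0]],[1,[-0.064,-0.563,-0.068],[-0.0058,0.0006,0]],[1,[-0.064,-0.563,-0.068],[-0.0058,0.0006,0]],[1,[-0.064,-0.563,-0.068],[-0.0058,0.0006,0]],[1,[-0.064,-0.563,-0.068],[-0.0058,0.0006,0]],[1,[-0.064,-0.563,-0.068],[-0.0058,0.0006,0]]]'; python3 - <<'E'
from rel import *
b=capture("scene"); cv2.imwrite("pics/s7.png",cv2.resize(b["pixels"][215:325,225:355],(780,576),interpolation=cv2.INTER_CUBIC)); print(st["wrist_force"])
E
```

```text
time: 10.65
ee_pos: [0.6516, -0.0225, 0.0565]
tool_rot: [-2.316, -2.073, -0.062]
wrist_force: [0.2, 2.6, 3.4]
finger_gap: 0.0156
grip_force: 113.3
tcp [ 0.6516 -0.0225  0.0565] tray frame mm [-75.6  -1.8  56.5] yaw 83.65 pitch nose-down deg 2.96 yaxis [ 0.9938 -0.1107  0.0023] [-0.112  0.535  1.214  0.053  1.391 -0.01 ]
walnut px 0  
[0.17943036 2.58528537 3.35581694]
```

View pics/s7.png

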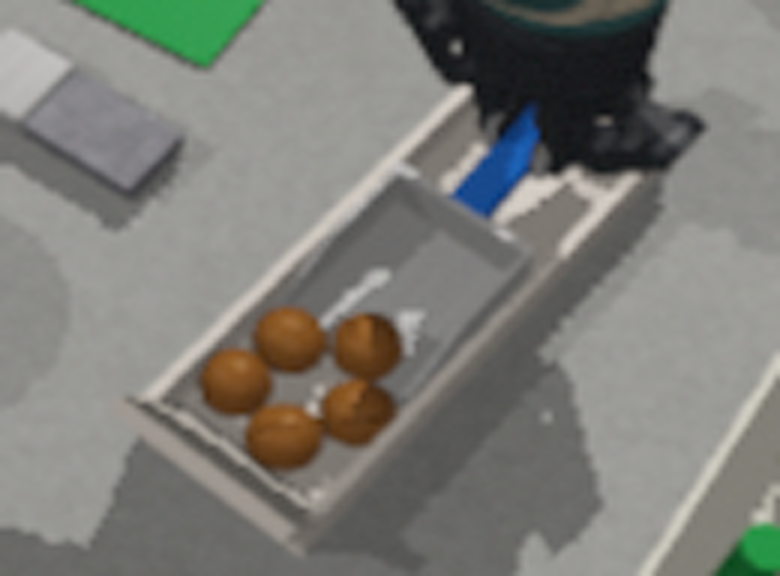

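The scene crop shows the scoop in the tray, two walnuts at its nose (370,345), (360,410), others between it and the sloping end. Push on.

```bash
python3 -m inch '[[1,[-0.062,-0.547,-0.038],[-0.0035,0.0004,0]],[1,[-0.062,-0.547,-0.038],[-0.0035,0.0004,0]],[1,[-0.062,-0.547,-0.038],[-0.0035,0.0004,0]],[1,[-0.062,-0.547,-0.038],[-0.0035,0.0004,0]],[1,[-0.062,-0.547,-0.038],[-0.0035,0.0004,0]],[1,[-0.062,-0.547,-0.038],[-0.0035,0.0004,0]],[1,[-0.062,-0.547,-0.038],[-0.0035,0.0004,0]],[1,[-0.062,-0.547,-0.038],[-0.0035,0.0004,0]]]'; python3 -c "import rel"
```

```text
time: 11.42
ee_pos: [0.6465, -0.0659, 0.0533]
tool_rot: [-2.33, -2.085, -0.03]
wrist_force: [1.3, 3.3, 3.8]
finger_gap: 0.0155
grip_force: 113.3
tcp [ 0.6465 -0.0659  0.0533] tray frame mm [-31.9  -1.9  53.3] yaw 83.64 pitch nose-down deg 1.4 yaxis [ 0.9938 -0.1108  0.0017] [-0.168  0.535  1.219  0.025  1.387 -0.062]
walnut px 514 [ 20. -16.  23.] [39. 12. 38.]
```

```bash
python3 -m inch '[[1,[-0.062,-0.547,-0.03],[-0.0035,0.0004,0]],[1,[-0.055,-0.48,-0.01],[0,0,0]],[1,[0,0,0],[0,0,0]],[1,[0,0,0],[0,0,0]]]'; python3 - <<'E'
from rel import *
b=capture("scene"); cv2.imwrite("pics/s8.png",cv2.resize(b["pixels"][215:325,225:355],(780,576),interpolation=cv2.INTER_CUBIC))
P=tr(cloud(b))*1000; H=cv2.cvtColor(b["pixels"],cv2.COLOR_BGR2HSV)
w=(H[...,0]<18)&(H[...,1]>110)&(P[...,2]>8)&(P[...,2]<60)&(abs(P[...,1])<45)&(abs(P[...,0])<130); print(P[w].min(0),P[w].max(0))
E
```

```text
time: 11.8
ee_pos: [0.6452, -0.0771, 0.0527]
tool_rot: [-2.333, -2.086, -0.024]
wrist_force: [-1.2, -1.9, 1.8]
finger_gap: 0.0155
grip_force: 113.1
tcp [ 0.6452 -0.0771  0.0527] tray frame mm [-20.6  -1.9  52.7] yaw 83.6 pitch nose-down deg 1.09 yaxis [ 0.9938 -0.1115  0.0016] [-0.184  0.536  1.22   0.019  1.386 -0.075]
walnut px 595 [ 32. -16.  15.] [55. 12. 37.]
[ 28.69281968 -32.26383145  19.14600097] [105.16332497  28.12378463  38.9709565 ]
```

View pics/s8.png

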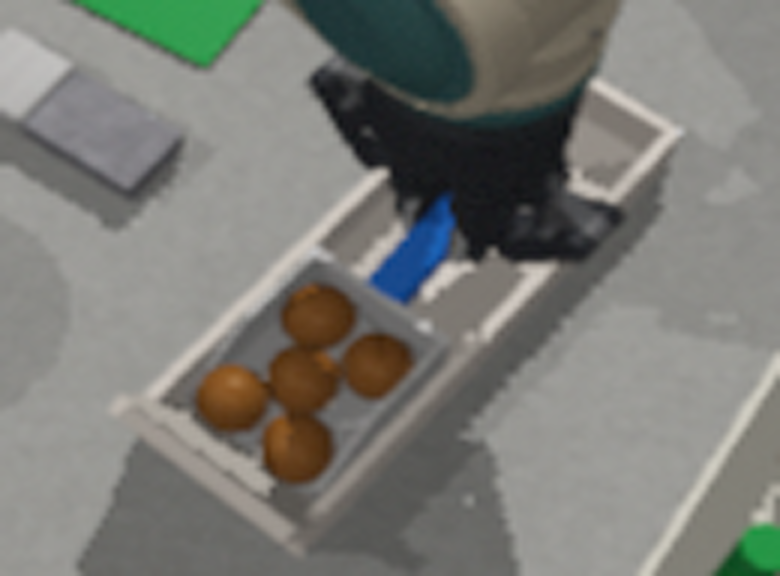

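All five walnuts sit in the bowl (scene crop: (318,315), (378,365), (303,378), (232,398), (298,447)). Tilt nose-up about the rear edge and lift.

```bash
python3 -m inch '[[1,[0.017,0.149,0],[-0.0347,0.0039,0]],[1,[0.017,0.149,0],[-0.0347,0.0039,0]],[1,[0.017,0.149,0],[-0.0347,0.0039,0]],[1,[0.017,0.149,0],[-0.0347,0.0039,0]],[1,[0.017,0.149,0],[-0.0347,0.0039,0]],[1,[0.017,0.149,0],[-0.0347,0.0039,0]],[1,[0.017,0.149,0.1],[-0.0347,0.0039,0]],[1,[0.017,0.149,0.3],[-0.0347,0.0039,0]],[1,[0,0,0.6],[-0.0347,0.0039,0]],[1,[0,0,1],[-0.0347,0.0039,0]],[1,[0,0,1.3],[-0.0347,0.0039,0]],[1,[0,0,1.6],[0,0,0]],[1,[0,0,1.8],[0,0,0]],[1,[0,0,1.8],[0,0,0]],[1,[0,0,1.6],[0,0,0]],[1,[0,0,1.2],[0,0,0]],[1,[0,0,0.7],[0,0,0]],[1,[0,0,0],[0,0,0]]]'; python3 - <<'E'
from rel import *
b=capture("scene"); cv2.imwrite("pics/s9.png",np.hstack([cv2.resize(b["pixels"][195:325,205:355],(460,400),interpolation=cv2.INTER_CUBIC),cv2.resize(c["pixels"],(340,400))]))
E
```

```text
time: 13.4
ee_pos: [0.6472, -0.0639, 0.1743]
tool_rot: [2.14, 1.915, -0.389]
wrist_force: [-0.2, -0.6, -1.6]
finger_gap: 0.0155
grip_force: 112.9
tcp [ 0.6472 -0.0639  0.1743] tray frame mm [-33.9  -1.4 174.3] yaw 83.61 pitch nose-down deg -20.81 yaxis [ 0.9939 -0.11    0.0035] [-0.013  0.468  1.095 -0.362  1.609  0.09 ]
walnut px 0
```

View pics/s9.png

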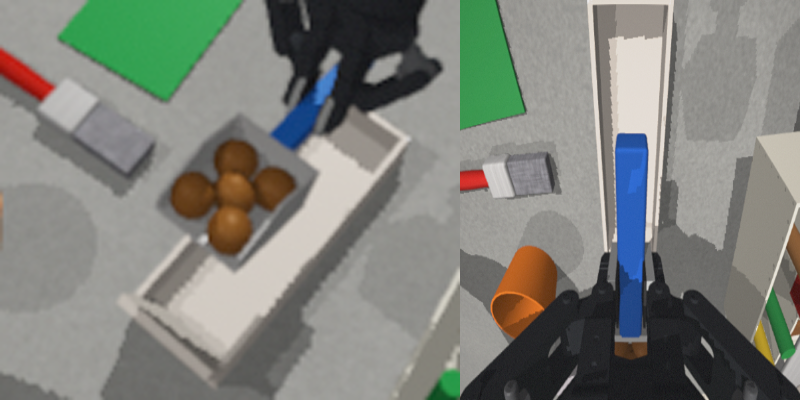

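Scene crop and wrist view: all five walnuts in the lifted bowl around (232,195), tray empty, jar upright. Carry to the jar, nose still up.

```bash
python3 -m inch '[[1,[-0.5,-0.09,0],[0,0,0]],[1,[-1.1,-0.19,0],[0,0,0]],[1,[-1.7,-0.3,0],[0,0,0]],[1,[-2,-0.35,0],[0,0,0]],[1,[-2,-0.35,0],[0,0,0]],[1,[-2,-0.35,0],[0,0,0]],[1,[-2,-0.35,0],[0,0,0]],[1,[-2,-0.35,0],[0,0,0]],[1,[-2,-0.35,0],[0,0,0]],[1,[-1.7,-0.3,0],[0,0,0]],[1,[-1.2,-0.21,0],[0,0,0]],[1,[-0.8,-0.14,0],[0,0,0]],[1,[-0.4,-0.07,0],[0,0,0]],[1,[-0.17,-0.03,0],[0,0,0]],[1,[0,0,0],[0,0,0]],[1,[0,0,0],[0,0,0]]]'; python3 - <<'E'
from rel import *
b=capture("scene")
for n in("scene","top","wrist"):
    b=capture(n); P=cloud(b,read_state()); H=cv2.cvtColor(b["pixels"],cv2.COLOR_BGR2HSV)
    m=(H[...,0]>5)&(H[...,0]<18)&(H[...,1]>180)&(H[...,2]>120)&(P[...,2]>.066)&(P[...,2]<.083)&(abs(P[...,0]-.434)<.07)&(abs(P[...,1]+.2525)<.07)
    q=(P[m][:,:2]*1000).astype(np.float32)
    if len(q)>20: print(n,"jar",len(q),cv2.minEnclosingCircle(q))
    w=(H[...,0]<18)&(H[...,1]>110)&(P[...,2]>.13)&(P[...,2]<.24)&(P[...,1]>-.3)&(P[...,1]<-.1)&(abs(P[...,0]-.44)<.06)
    if w.any(): print(n,"walnuts",w.sum(),P[w].min(0).round(3),P[w].max(0).round(3))
E
```

```text
time: 14.83
ee_pos: [0.4514, -0.0983, 0.1729]
tool_rot: [2.14, 1.916, -0.392]
wrist_force: [0.2, 0.9, -2.0]
finger_gap: 0.0155
grip_force: 112.8
tcp [ 0.4514 -0.0983  0.1729] tray frame mm [  22.4 -192.1  172.9] yaw 83.66 pitch nose-down deg -20.83 yaxis [ 0.9939 -0.1099  0.0015] [-0.093 -0.078  1.719 -0.364  1.51   0.042]
walnut px 0  
scene jar 211 ((434.2243957519531, -253.6668701171875), 55.01178741455078)
scene walnuts 599 [ 0.413 -0.23   0.149] [ 0.481 -0.15   0.2  ]
top jar 29 ((431.2221374511719, -252.7327880859375), 53.103981018066406)
top walnuts 319 [ 0.409 -0.23   0.149] [ 0.472 -0.15   0.202]
wrist walnuts 665 [ 0.43  -0.178  0.164] [ 0.458 -0.152  0.18 ]
```

```bash
python3 -m inch '[[1,[-0.017,-0.15,-0.41],[0.0601,-0.0068,0]],[1,[-0.017,-0.15,-0.41],[0.0601,-0.0068,0]],[1,[-0.017,-0.15,-0.41],[0.0601,-0.0068,0]],[1,[-0.017,-0.15,-0.41],[0.0601,-0.0068,0]],[1,[-0.017,-0.15,-0.41],[0.0601,-0.0068,0]],[1,[-0.017,-0.15,-0.41],[0.0601,-0.0068,0]],[1,[-0.045,-0.392,0.41],[0.0578,-0.0066,0]],[1,[-0.045,-0.392,0.41],[0.0578,-0.0066,0]],[1,[-0.045,-0.392,0.41],[0.0578,-0.0066,0]],[1,[-0.045,-0.392,0.41],[0.0578,-0.0066,0]],[1,[-0.045,-0.392,0.41],[0.0578,-0.0066,0]],[1,[-0.045,-0.392,0.41],[0.0578,-0.0066,0]]]'; python3 -c "import rel"
```

```text
time: 16.08
ee_pos: [0.4475, -0.1314, 0.1734]
tool_rot: [-2.151, -1.924, -0.384]
wrist_force: [-0.4, 0.1, -1.6]
finger_gap: 0.0159
grip_force: 112.9
tcp [ 0.4475 -0.1314  0.1734] tray frame mm [  55.7 -192.2  173.4] yaw 83.67 pitch nose-down deg 20.07 yaxis [ 0.9937 -0.1116  0.0036] [-0.543  0.     1.64   0.319  1.646 -0.431]
walnut px 0
```

```bash
python3 -m inch '[[1,[-0.08,-0.705,0.56],[0.0694,-0.0079,0]],[1,[-0.08,-0.705,0.56],[0.0694,-0.0079,0]],[1,[-0.08,-0.705,0.56],[0.0694,-0.0079,0]],[1,[-0.08,-0.705,0.56],[0.0694,-0.0079,0]],[1,[-0.08,-0.705,0.56],[0.0694,-0.0079,0]],[1,[-0.107,-0.94,0.3],[0.0763,-0.0087,0]],[1,[-0.107,-0.94,0.3],[0.0763,-0.0087,0]],[1,[-0.107,-0.94,0.3],[0.0763,-0.0087,0]],[1,[-0.107,-0.94,0.3],[0.0763,-0.0087,0]],[1,[-0.107,-0.94,0.3],[0.0763,-0.0087,0]],[1,[0,0,0],[0,0,0]],[1,[0,0,0],[0,0,0]],[1,[0,0,0],[0,0,0]]]'; python3 - <<'E'
from rel import *
print(st["wrist_force"])
for n in("scene","top","wrist"):
    st=read_state(); b=capture(n); P=cloud(b,st); H=cv2.cvtColor(b["pixels"],cv2.COLOR_BGR2HSV)
    m=(H[...,0]>5)&(H[...,0]<18)&(H[...,1]>180)&(H[...,2]>120)&(P[...,2]>.066)&(P[...,2]<.083)&(abs(P[...,0]-.434)<.07)&(abs(P[...,1]+.2525)<.07)
    q=(P[m][:,:2]*1000).astype(np.float32)
    if len(q)>20: print(n,"jar",len(q),cv2.minEnclosingCircle(q))
    w=((H[...,0]<18)&(H[...,1]>110)&(H[...,2]<200)).astype(np.uint8)
    k,l,s,ce=cv2.connectedComponentsWithStats(w)
    for i in range(1,k):
        p=np.nanmedian(P[l==i],0)
        if 20<s[i,4]<1500 and .25<p[0]<.8 and -.45<p[1]<.15: print(n,"brown",s[i,4],p.round(3))
E
```

```text
time: 17.22
ee_pos: [0.4383, -0.2127, 0.2159]
tool_rot: [-1.664, -1.488, -0.999]
wrist_force: [-0.3, 0.0, -1.3]
finger_gap: 0.0155
grip_force: 113.0
tcp [ 0.4383 -0.2127  0.2159] tray frame mm [ 137.5 -192.2  215.9] yaw 83.79 pitch nose-down deg 61.81 yaxis [ 0.9935 -0.1135  0.0029] [-0.882  0.389  1.362  0.836  2.114 -0.599]
walnut px 94 [-615.  -45.   31.] [-405.    0.   35.]
[-3.36249506e-01  5.24193792e-04 -1.25717553e+00]
scene jar 133 ((434.635986328125, -253.64537048339844), 54.338645935058594)
scene brown 205 [ 0.38  -0.1    0.017]
scene brown 1443 [ 0.428 -0.261  0.029]
top jar 35 ((411.8297119140625, -254.52532958984375), 49.19282150268555)
top brown 81 [ 0.459 -0.277  0.032]
top brown 196 [ 0.401 -0.259  0.029]
top brown 46 [ 0.42  -0.297  0.058]
top brown 144 [ 0.379 -0.096  0.019]
wrist brown 50 [ 0.376 -0.091  0.018]
wrist brown 334 [ 0.367 -0.104  0.018]<stdin>:11: RuntimeWarning: All-NaN slice encountered
```

Walnuts left the bowl into the jar; the brown patch at (0.38,-0.10) is the brush handle. Raise, level and go back over the mat.

```bash
python3 -m inch '[[1,[0,0.5,1.5],[0,0,0]],[1,[0,1,2.5],[0,0,0]],[1,[0.05,2,1],[-0.0765,0.0087,0]],[1,[0.05,2,0],[-0.0765,0.0087,0]],[1,[0.05,2,0],[-0.0765,0.0087,0]],[1,[0.05,2,-0.5],[-0.0765,0.0087,0]],[1,[0.05,2,-0.8],[-0.0765,0.0087,0]],[1,[0.05,2,-1],[-0.0765,0.0087,0]],[1,[0.05,2,-1],[-0.0765,0.0087,0]],[1,[0.05,2,-1],[-0.0765,0.0087,0]],[1,[0.05,2,-1],[-0.0765,0.0087,0]],[1,[0.05,2,-1],[-0.0765,0.0087,0]],[1,[0.05,2,-1],[-0.0765,0.0087,0]],[1,[0.05,2,-1],[-0.0765,0.0087,0]],[1,[0.05,2,-1],[-0.0765,0.0087,0]],[1,[0.05,2,-1],[-0.0765,0.0087,0]],[1,[0,0,0],[0,0,0.055]],[1,[0,0,0],[0,0,0.055]],[1,[0,0,0],[0,0,0]]]'; python3 - <<'E'
from rel import *
print(M.round(3).tolist())
for n in("scene","top"):
    b=capture(n); P=cloud(b); H=cv2.cvtColor(b["pixels"],cv2.COLOR_BGR2HSV)
    w=((H[...,0]<18)&(H[...,1]>110)&(H[...,2]<200)).astype(np.uint8)
    k,l,s,ce=cv2.connectedComponentsWithStats(w)
    for i in range(1,k):
        p=np.nanmedian(P[l==i],0)
        if 15<s[i,4]<4000 and .25<p[0]<.72 and -.45<p[1]<.2: print(n,"brown",s[i,4],p.round(3))
    m=(P[...,2]<.06)&(P[...,2]>.005)&(np.hypot(P[...,0]-.434,P[...,1]+.2535)<.047)
    print(n,"in jar z pct",np.percentile(P[m][:,2],[5,25,50,75,95]).round(3))
    j=(H[...,0]>3)&(H[...,0]<20)&(H[...,1]>150)&(P[...,2]>.068)&(P[...,2]<.085)&(np.hypot(P[...,0]-.434,P[...,1]+.2535)<.07)
    q=(P[j][:,:2]*1000).astype(np.float32); print("jar",cv2.minEnclosingCircle(q))
    bw=(H[...,1]<60)&(P[...,2]>.07)&(P[...,2]<.12)&(abs(P[...,0]-.445)<.03)&(abs(P[...,1])<.04); print("bowl z",np.percentile(P[bw][:,2],[5,50,95]) if bw.any() else None)
    cv2.imwrite(f"pics/end_{n}.png",b["pixels"])
E
```

```text
time: 19.0
ee_pos: [0.4447, 0.083, 0.1632]
tool_rot: [-2.217, -2.225, -0.008]
wrist_force: [-0.3, 0.0, -1.5]
finger_gap: 0.0151
grip_force: 112.9
tcp [0.4447 0.083  0.1632] tray frame mm [-157.1 -219.3  163.2] yaw 90.21 pitch nose-down deg 0.22 yaxis [1.     0.0037 0.0031] [ 0.101 -0.114  1.737  0.003  1.515  0.097]
walnut px 0  
[[-0.004, 1.0, 0.003], [1.0, 0.004, 0.004], [0.004, 0.003, -1.0]]
scene brown 205 [ 0.38  -0.1    0.017]
scene brown 1899 [ 0.422 -0.249  0.032]
scene in jar z pct [0.009 0.021 0.027 0.03  0.037]
jar ((434.46112060546875, -253.10916137695312), 55.1159553527832)
bowl z [0.11454046 0.11658448 0.11885848]
top brown 839 [ 0.437 -0.262  0.031]
top brown 144 [ 0.379 -0.096  0.018]
top in jar z pct [0.006 0.019 0.028 0.033 0.04 ]
jar ((432.5335693359375, -252.1627197265625), 54.32012939453125)
bowl z [0.11410372 0.11767349 0.11982833]<stdin>:8: RuntimeWarning: All-NaN slice encountered
```

The jar has not moved, walnuts (z 0.02–0.04) are in it, the bowl is empty. Lay it down.

```bash
python3 -m inch '[[1,[0.1,0.3,-2],[0,0,0]],[1,[0,0,-2.5],[0,0,0]],[1,[0,0,-2.5],[0,0,0]],[1,[0,0,-1.8],[0,0,0]],[1,[0,0,-1],[0,0,0]],[1,[0,0,-0.6],[0,0,0]],[1,[0,0,-0.4],[0,0,0]],[1,[0,0,-0.2],[0,0,0]],[1,[0,0,-0.1],[0,0,0]],[1,[0,0,0],[0,0,0]],[1,[0,0,0],[0,0,0]]]'
```

```text
time: 20.07
ee_pos: [0.4466, 0.0849, 0.0529]
tool_rot: [2.222, 2.22, 0.009]
wrist_force: [-0.3, 0.0, 0.3]
finger_gap: 0.0155
grip_force: 113.2
```

```bash
python3 -m inch '[[1,[0,0,-0.05],[0,0,0]],[1,[0,0,0],[0,0,0]],[5,[0,0,0],[0,0,0]],[5,[0,0,0],[0,0,0]],[5,[0,0,0],[0,0,0]],[5,[0,0,0],[0,0,0]],[5,[0,0,0.6],[0,0,0]],[5,[0,0,1.5],[0,0,0]],[5,[0,0,2.5],[0,0,0]],[5,[0,0,3],[0,0,0]],[5,[0,0,3],[0,0,0]],[5,[0,0,3],[0,0,0]],[5,[0,3,2],[0,0,0]],[5,[0,3,1],[0,0,0]],[5,[0,3,0],[0,0,0]],[5,[0,3,0],[0,0,0]],[5,[0,0,0],[0,0,0]],[5,[0,0,0],[0,0,0]]]'
python3 - <<'E'
from h import *
b0=np.load("top.npy",allow_pickle=True).item()
for n in("top","scene","wrist"):
    st=read_state(); c=capture(n); P=cloud(c,st); H=cv2.cvtColor(c["pixels"],cv2.COLOR_BGR2HSV)
    m=(H[...,0]>100)&(H[...,0]<125)&(H[...,1]>120)&(P[...,2]>.02)&(P[...,2]<.09)&(abs(P[...,0]-.44)<.06)&(P[...,1]<.2)
    q=P[m]; print(n,"handle",len(q),q.min(0).round(3) if len(q) else"",q.max(0).round(3) if len(q) else"")
    for lo in(.05,.08,.11): 
        s=q[abs(q[:,1]-lo)<.008]; print("  ",lo,np.median(s,0).round(4) if len(s) else"")
    f=(abs(P[...,0]-.445)<.025)&(P[...,1]>-.03)&(P[...,1]<.035)&(P[...,2]<.06); print("  bowl z",np.percentile(P[f][:,2],[5,50,95]).round(4) if f.any() else "")
    fl=P[f&(P[...,2]<.013)]
    if len(fl)>20: print("  floor plane slopes",np.linalg.lstsq(np.c_[fl[:,:2],np.ones(len(fl))],fl[:,2],rcond=None)[0].round(3))
    if n=="top":
        D=np.abs(c["pixels"].astype(int)-b0["pixels"]).sum(2); 
        for k,(u,v) in {"dabba":(386,187),"stopper":(372,158),"brush":(289,200),"whisk":(190,227),"mug":(210,106)}.items(): print(k,np.median(D[v-8:v+8,u-10:u+10]))
E
```

```text
time: 21.57
ee_pos: [0.4457, 0.2059, 0.2176]
tool_rot: [-2.219, -2.223, -0.006]
wrist_force: [-0.1, -0.6, -0.7]
finger_gap: 0.0498
grip_force: 0.0
top handle 156 [0.438 0.046 0.04 ] [0.455 0.149 0.076]
   0.05 [0.4453 0.0517 0.046 ]
   0.08 [0.4448 0.0807 0.0536]
   0.11 [0.4442 0.1108 0.0611]
  bowl z [0.0028 0.0083 0.0131]
  floor plane slopes [0.016 0.002 0.001]
dabba 5.0
stopper 4.0
brush 5.0
whisk 110.5
mug 4.0
scene handle 215 [0.439 0.045 0.04 ] [0.458 0.145 0.07 ]
   0.05 [0.4488 0.0516 0.0437]
   0.08 [0.4488 0.08   0.0511]
   0.11 [0.4498 0.1093 0.0589]
  bowl z [0.0039 0.0062 0.0088]
  floor plane slopes [-0.    -0.005  0.006]
wrist handle 1250 [0.438 0.043 0.042] [0.455 0.148 0.071]
   0.05 [0.446  0.0504 0.0452]
   0.08 [0.4461 0.0801 0.0531]
   0.11 [0.4466 0.1103 0.0612]
  bowl z [0.0072 0.0083 0.0093]
  floor plane slopes [0.004 0.002 0.006]
```

```bash
python3 -c "
from rig import robot
print(robot.sign_off())"
```

```text
the job is handed in; nothing more can be done
None
```

The job is handed in after about 22 s of robot time: all five walnuts went from the tray into the orange jar, and the empty scoop stands flat on the green mat, let go. My last measurements showed the jar, dabba, stopper and brush where they were; the arm hid the whisk from the top camera, so it was not re-checked, though I moved nothing near it.

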